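# Slide the barber's tools home in the sloped drawer tray, shut and latch it

## Robot

A 6-joint arm with a two-finger parallel gripper is mounted at the origin on the work surface. World frame = base frame: x ahead of the robot, y to its left, z up, the work surface at z = 0. Lengths are in m, angles in rad, forces in N, time in s.
With the tool pointing down it reaches from about 0.375 to 0.9 m from the base axis. Payload 3.1 kg.
Tool frame: the origin (TCP) lies midway between the tips of the shut fingers; the grasp point (between the pads) lies 19 mm behind it; x points along the fingers, y is the direction in which the jaws open and shut, and the axes are right-handed (so a half turn about x gives the same grasp; the last joint's range is limited). The gripper opens to 87 mm and grips with 3 to 60 N. Pads are 19 mm wide; open, the fingers measure 117 mm over their backs; the gripper's body (75 mm by 190 mm) begins 51 mm behind the grasp point.
Start: joints at [-1.367, 0.527, 1.433, -0, 1.181, -0.178], TCP at [0.233, -0.58, 0.223] pointing down, gripper open.
Joint ranges: [-3.08, 3.08], [-0.75, 2.2], [0.22, 2.44], [-1.43, 4.57], [0, 2.65], [-2.85, 2.85]. Speed limits (rad/s): [2.79, 2.79, 3.14, 3.14, 3.14, 3.14].

## Interface

Orientations are given as a unit quaternion [x, y, z, w].
In Python, from rig import get_obs, imaging, robot gives the robot as it stands.
- The arm moves only by the shell command python3 -m inch 'ROWS' [FORCE]. ROWS is JSON, a list of rows, each a list of 3 entries, a list of its own where there are three numbers: the finger opening in mm, from 0 to 87, then the shift along the tool's x, y, z in mm, then the turn, a rotation vector about the tool's x, y, z in degrees. In form: [[grip, [dx, dy, dz], [wx, wy, wz]], ...]. A call has 1 to 12 rows; each row shifts and turns the pose as measured when the row begins, along the tool's axes as they then stand; what a row does not reach is not made up. A row lasts 1/8 s, in which the tool goes at most 62.5 mm and 10.7 degrees, less where a joint would pass 70% of its speed; a pose out of reach is approached as far as the arm can. A call with a gripper value outside its range is refused whole. The fingers move at their own pace and stop on an object; FORCE is the grip in N (left out, the last holds). Time passes only in rows, so rows that do not move let the fingers close. It gives the time, the measured TCP pose, the force and the opening at its end, in the units of the state.
- get_obs(): the state, without advancing time (a new reading comes with each control period).
- imaging.camera(name): name is "side" or "top"; returns the picture (384x512x3 uint8, red, green, blue); there is no depth.
- imaging.camera_params(name): a dict with "camera_matrix" (3x3 intrinsics, pixels), "k1" (the pictures are not rectified: a ray, as slopes to the right and down, at radius r is drawn at 1 + k1 r^2 times it, then the intrinsics apply), "xyz" and "rotation" of the camera in the world. Camera axes: x right, y down, z forward; pixel columns grow to the right and rows downward; lengths in m; the calibration is good to about 2 mm. A picture is of the moment at which its call begins. camera_params takes no time and is no camera call.
- robot.hand_in(): hands the job in, once; it reports no verdict.
Trained networks look in the newest picture that a camera, given by its name, has taken for a name from the list of things; names that differ only in an ending like _2 or _b are one class to them, and where a whole thing is asked for, a point or a joint stands for the part that bears it (a point fixed in the world has none). Each returns a list of dicts, best first, with "confidence" (0 to 1); they miss things now and then, are a little off and sometimes report something else, mostly with a low value. They report only what shows in the picture. A call takes as long as a camera call. They do not tell look-alikes from the thing itself.
- imaging.cut_out(camera, target): "pixels" (384x512 bool, what is visible of it) and "box" ([centre column, centre row, width, height] in pixels, round what is visible of it).
- imaging.tip_of(camera, target): "pixel" ([column, row] in pixels: a listed point, or the origin of a listed thing).
The state is a dict: "time": time; "q": joint angles; "joint_velocities": joint speeds; "joint_torque": joint torques, N m; "position": TCP position; "tool_rot": TCP orientation; "ft_force": force on the tool from outside, world axes, zero at the start; "moment": the same for the moment, N m; "grip_width": finger opening in m.
Only numpy, scipy, OpenCV 4.12 (cv2) and the standard library are available. Lean on these libraries where they do the work, as an engineer would, in place of code of your own. Each camera call takes 0.05 s, during which the arm holds its last target. There are 200 camera calls.

## Task

Put the barber's drawer in order: lay the comb from the ledge in the empty lane of the drawer's sloped steel tray, toothed end towards the back, and with the drawer still open slide the comb, the hair clipper and the small trimmer down their lanes until each rests against the back stop. Then push the drawer fully shut and turn its lever latch from upright down to level. Leave the cup, the bottle and the jar standing where they are.

Things in the scene. Friction and masses are not known exactly. Their poses are not given: they have to be found in the camera images.
- unit: Aluminium drawer unit, fixed on the ledge: 272 wide (y), 355 deep (x), 200 high. Origin on the ledge 120 mm in front of the middle of its front face; x points to its back, y across, z up, so the casing fills x from 120 to 475 mm, y within 136 mm, z from 0 to 200 mm. Its front rail reaches down to 176 mm above the ledge; the drawer passes below it.
- drawer (a joint): How far the top drawer is out: 0 fully shut, about 235 to 253 mm at the start; it slides along the unit's x (outwards is -x) against about 7 N of friction and stays where it is left. The back stop lies 331 mm behind the drawer's front face, so the last 80 to 95 mm of the tray stay under the casing even at the start.
- front_top (a point): Middle of the upper edge of the drawer's flat front face (outer side), 174 mm above the ledge; axes as the unit's, so the outside is -x. The front panel is 258 wide, 97 high, 10 thick. The lever sits on its -y half; its +y half is bare. The drawer's side walls end 6 mm lower than the front's edge.
- tray_stop (a point): Sloped stainless tray fixed in the drawer. Origin: on its floor at the foot of the back stop, mid-width. x runs down the slope (0.18 rad) to the stop, y across as the unit's, z off the floor. Floor from x = 0 (stop face, 30 high) up to x = -320; drawer front 8 mm beyond. Dividers at y = -41 and 41, 6 thick, 24 high, from the stop to x = -270, make 3 lanes 76 wide, centred at y = -82, 0, 82.
- clipper_mid (a point): Hair clipper, black plastic, 175 long (x, blade head at +x), 52 wide (y), 38 high, lying in one lane with its head downhill, some 20 to 80 mm short of the stop. Point at the middle of its length and width, 19 mm above its underside. About 0.3 kg; it stays put on the slope by friction.
- trimmer_mid (a point): Small trimmer, aluminium and black, 150 long (x, blade head at +x), 42 wide (y), 30 high, lying in another lane with its head downhill, 30 to 95 mm short of the stop. Point at the middle of its length and width, 15 mm above its underside. About 0.2 kg; it stays put by friction.
- comb_mid (a point): Barber's comb, plastic, 190 long, lying flat on the ledge in front of the drawer. Point at the middle of its length, 7 mm above its underside; x points along it to the toothed end, z up. The toothed part, x from -13 to 95 mm, is 42 wide and 8 thick; the handle, x from -95 to -13 mm, is 24 wide and 14 thick, centred on y = 0. About 60 g.
- comb_head (a point): Middle of the toothed end of the comb, 95 mm from comb_mid along its x, 7 mm above its underside.
- latch (a joint): Lever latch on the drawer front: 0 upright (free, up to 0.35 at the start), 1.57 level (latched, its end stop). It turns about the unit's x axis, its tip going from up towards +y and down; about 1.5 N pushed sideways at its end turns it, and it stays where it is left.
- latch_pivot (a point): Point on the lever's turning axis, 20 mm in front of the drawer's face, at half the lever's thickness; 129 mm above the ledge. The lever bar is 16 wide, 12 thick (along the unit's x) and reaches 78 mm from the axis.
- latch_tip (a point): End of the lever bar, 78 mm from latch_pivot.
- cup: White ceramic cup, 80 across, 85 high, standing on the ledge near the comb. Origin at its foot's middle. Bystander.
- bottle: Brown glass bottle, 60 across, 165 high, standing on the ledge beside the open drawer on the unit's -y side. Origin at its foot's middle. Bystander.
- jar: Brown glass jar with metal cap, 72 across, 62 high, standing on top of the unit. Origin at its foot's middle. Bystander.
Mind the look-alikes: they are no part of the job. Leave any turquoise look-alike of the part that bears clipper_mid alone. There is more than one size of the part that bears comb_mid; the job needs the smaller.

How it is judged:
On the way, in this order (a step that is already met when the one before it is completed fails the run):
1. with the drawer still open, the clipper, the trimmer and the comb lie flat in lanes of their own, each against the back stop, heads first (x of clipper_mid in the frame of tray_stop between -0.0935 and -0.08 m and z of clipper_mid in the frame of tray_stop between 0.012 and 0.026 m and x of trimmer_mid in the frame of tray_stop between -0.081 and -0.068 m and z of trimmer_mid in the frame of tray_stop between 0.008 and 0.022 m and x of comb_head in the frame of tray_stop between -0.006 and 0.004 m and z of comb_mid in the frame of tray_stop between 0 and 0.014 m and y of comb_mid in the frame of tray_stop between -0.115 and 0.115 m and (y of comb_mid in the frame of clipper_mid above 0.045 m or y of comb_mid in the frame of clipper_mid below -0.045 m) and (y of comb_mid in the frame of trimmer_mid above 0.045 m or y of comb_mid in the frame of trimmer_mid below -0.045 m) and value of joint drawer above 0.1 m and value of joint latch below 0.9 rad), for 0.2 s.
2. the drawer is pushed fully shut, the lever not yet turned (value of joint drawer below 0.006 m and value of joint latch below 0.9 rad), for 0.2 s.
At the end, for the whole second after the job is handed in: The drawer is shut to within 6 mm and its lever is down to level (over 1.35 rad); inside, clipper, trimmer and comb lie flat in three different lanes, blade heads and comb's toothed end within 6 mm of the back stop (x of clipper_mid in the frame of tray_stop between -0.0935 and -0.08 m and z of clipper_mid in the frame of tray_stop between 0.012 and 0.026 m and x of trimmer_mid in the frame of tray_stop between -0.081 and -0.068 m and z of trimmer_mid in the frame of tray_stop between 0.008 and 0.022 m and x of comb_head in the frame of tray_stop between -0.006 and 0.004 m and z of comb_mid in the frame of tray_stop between 0 and 0.014 m and y of comb_mid in the frame of tray_stop between -0.115 and 0.115 m and (y of comb_mid in the frame of clipper_mid above 0.045 m or y of comb_mid in the frame of clipper_mid below -0.045 m) and (y of comb_mid in the frame of trimmer_mid above 0.045 m or y of comb_mid in the frame of trimmer_mid below -0.045 m) and value of joint drawer below 0.006 m and value of joint latch above 1.35 rad); the robot touches nothing.
It fails at once if the cup is shifted by over 25 mm or tipped (distance of cup from where it was at the start of the episode above 0.025 m or angle between cup's own z axis and vertical above 0.35 rad).
It fails at once if the bottle is shifted by over 25 mm or tipped (distance of bottle from where it was at the start of the episode above 0.025 m or angle between bottle's own z axis and vertical above 0.35 rad).
It fails at once if the jar is shifted by over 25 mm or tipped (distance of jar from where it was at the start of the episode above 0.025 m or angle between jar's own z axis and vertical above 0.35 rad).
It also fails if it takes over 69 s, if anything falls off the work surface, if the arm or the gripper's body presses on something with over 40 N, if the wrist force passes 120 N, or if a joint passes its speed limit or range.

## Working session

There is one attempt and no reset: what is moved stays moved. The work goes in short steps, Python scripts to look and compute and a shell command to move; the robot and the scene stay as the last step left them, time stands still between calls to the robot, and variables do not carry over. Pictures are saved under pics/ and viewed, about 8 in all and at most 12, crops included, and the job is handed in when it is done.

```bash
ls; mkdir -p pics
python3 - <<'E'
from rig import get_obs, imaging, robot
import cv2,numpy as np
o=get_obs();print({k:np.round(v,3).tolist() for k,v in o.items()})
for c in("side","top"):
    im=imaging.camera(c);cv2.imwrite(f"pics/{c}0.png",cv2.cvtColor(im,cv2.COLOR_RGB2BGR))
    p=imaging.camera_params(c);print(c,{k:np.round(v,4).tolist() for k,v in p.items()})
    for t in("unit","front_top","tray_stop","clipper_mid","trimmer_mid","comb_mid","comb_head","latch_pivot","latch_tip","cup","bottle","jar"):
        print(t,[(np.round(d["pixel"],1).tolist(),round(float(d["confidence"]),2)) for d in imaging.tip_of(c,t)][:4])
E
python3 -c "
import cv2,numpy as np
a=[cv2.imread(f'pics/{c}0.png') for c in('side','top')]
cv2.imwrite('pics/both.png',np.hstack(a))"
```

```text
pics
{'time': 0.0, 'q': [-1.368, 0.528, 1.434, -0.0, 1.181, -0.178], 'joint_velocities': [-0.0, 0.002, -0.001, -0.001, -0.001, -0.002], 'joint_torque': [0.0, -44.004, -17.659, 0.063, 0.058, -0.0], 'position': [0.233, -0.579, 0.222], 'tool_rot': [-0.694, -0.135, 0.694, -0.133], 'ft_force': [0.029, -0.201, -0.143], 'moment': [-0.038, -0.007, 0.025], 'grip_width': 0.087}
side {'camera_matrix': [[483.454, 0.0, 260.506], [0.0, 483.454, 198.3858], [0.0, 0.0, 1.0]], 'k1': -0.0991, 'xyz': [0.1496, 1.1371, 1.4264], 'rotation': [-0.1695, 0.9182, -0.3518, 0.0663]}
unit [([267.9, 222.2], 0.9), ([306.7, 175.4], 0.35)]
front_top [([284.3, 170.1], 0.7)]
tray_stop []
clipper_mid [([242.6, 174.4], 0.7), ([239.2, 207.0], 0.54)]
trimmer_mid [([257.4, 216.8], 0.48), ([303.2, 178.2], 0.39)]
comb_mid [([279.0, 136.4], 0.94), ([237.0, 208.2], 0.73), ([303.7, 177.1], 0.66)]
comb_head [([292.7, 183.0], 0.72), ([290.5, 159.7], 0.63)]
latch_pivot [([266.6, 225.1], 0.63), ([269.2, 169.7], 0.45)]
latch_tip [([275.9, 156.1], 0.47)]
cup [([344.4, 187.6], 0.88)]
bottle [([221.2, 203.4], 0.49)]
jar [([255.7, 235.5], 0.89)]
top {'camera_matrix': [[438.2388, 0.0, 255.448], [0.0, 438.2388, 191.1505], [0.0, 0.0, 1.0]], 'k1': -0.0389, 'xyz': [0.3083, 0.0705, 1.3694], 'rotation': [0.7048, -0.7037, 0.0726, -0.0524]}
unit [([251.1, 195.1], 0.55)]
front_top [([297.2, 196.2], 0.84)]
tray_stop []
clipper_mid [([309.1, 141.3], 0.93), ([228.6, 159.2], 0.77)]
trimmer_mid [([223.7, 185.1], 0.75)]
comb_mid [([339.9, 219.9], 0.84), ([393.3, 163.2], 0.68), ([256.8, 136.2], 0.43)]
comb_head [([361.6, 189.6], 0.66), ([314.4, 200.0], 0.57)]
latch_pivot [([302.8, 175.9], 0.66)]
latch_tip [([305.4, 175.9], 0.59)]
cup [([336.3, 268.1], 0.94)]
bottle [([256.7, 136.0], 0.78), ([166.8, 197.8], 0.37)]
jar [([168.5, 198.2], 0.87)]
```

```bash
python3 -c "
import cv2,numpy as np
a=cv2.imread('pics/side0.png')[90:290,170:400];b=cv2.imread('pics/top0.png')[90:290,130:420]
a=cv2.resize(a,None,fx=2.75,fy=2.75,interpolation=cv2.INTER_CUBIC);b=cv2.resize(b,None,fx=2.75,fy=2.75,interpolation=cv2.INTER_CUBIC)
cv2.imwrite('pics/s1.png',a);cv2.imwrite('pics/t1.png',b)"
```

```text
(no output)
```

View pics/s1.png

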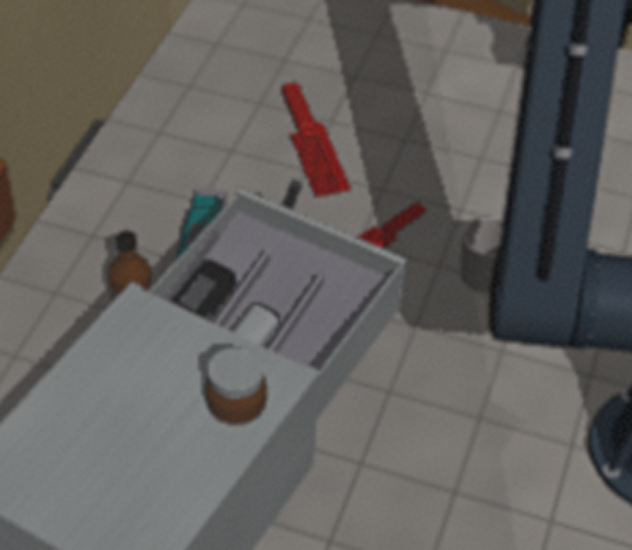

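View pics/t1.png

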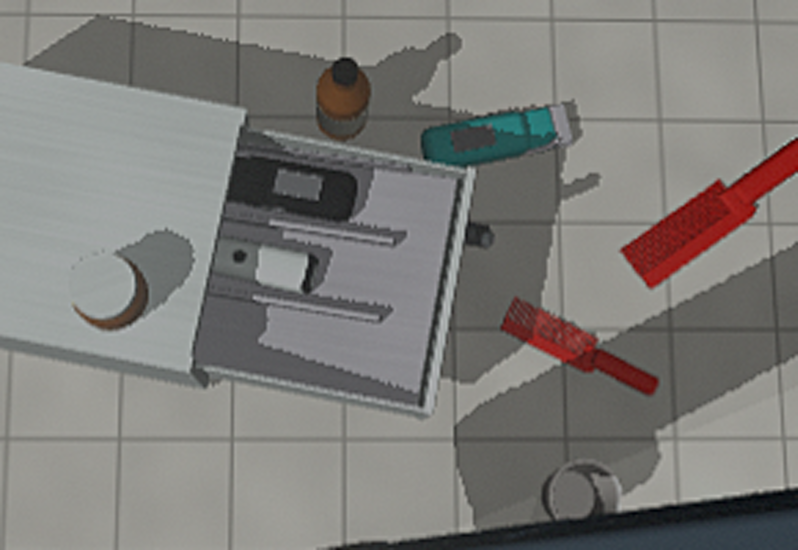

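Side view: jar at (255,228), small comb behind the front panel at (305,175), turquoise look-alike at (240,170). Top view: clipper in the -y lane (237,158), trimmer in the middle lane (229,187), and the +y lane is empty.
Comb candidates in the top view are the small red comb (341,217), the large red comb (393,163) and the turquoise clipper (309,141), which is not a comb. I choose the small one at (341,217), with its teeth at (316,204).

```bash
cat > h.py <<'E'
from rig import get_obs, imaging, robot
import cv2,numpy as np
from scipy.spatial.transform import Rotation as R
from scipy.optimize import least_squares
P={c:imaging.camera_params(c) for c in("side","top")}
def ray(c,px):
    p=P[c];K=np.array(p["camera_matrix"])
    d=(np.array(px,float)-K[:2,2])/K[0,0]; s=d.copy()
    for _ in range(10): s=d/(1+p["k1"]*(s@s))
    return np.array(p["xyz"]),R.from_quat(p["rotation"]).apply([*s,1])
def at(c,px,z):
    o,d=ray(c,px); return o+d*(z-o[2])/d[2]
def proj(c,X):
    p=P[c];K=np.array(p["camera_matrix"]);v=R.from_quat(p["rotation"]).inv().apply(np.array(X,float)-p["xyz"])
    s=v[...,:2]/v[...,2:];s=s*(1+p["k1"]*(s**2).sum(-1,keepdims=True));return s*K[0,0]+K[:2,2]
def shot(c,n,box=None,f=3):
    im=cv2.cvtColor(imaging.camera(c),cv2.COLOR_RGB2BGR);cv2.imwrite(f"pics/{n}_raw.png",im)
    if box: x0,x1,y0,y1=box;im=cv2.resize(im[y0:y1,x0:x1],None,fx=f,fy=f,interpolation=cv2.INTER_CUBIC)
    cv2.imwrite(f"pics/{n}.png",im)
def tips(c,t): return [(np.round(d["pixel"],1).tolist(),round(float(d["confidence"]),2)) for d in imaging.tip_of(c,t)]
E
python3 - <<'E'
from h import *
f=lambda x,y:(130+x/2.75,90+y/2.75)
g=lambda x,y:(170+x/2.75,90+y/2.75)
A=at("top",f(247,110),.2);B=at("top",f(203,372),.2);print("cas",A,B,np.linalg.norm(A-B))
C=at("top",f(473,170),.174);D=at("top",f(433,415),.174);print("front",C,D,np.linalg.norm(C-D))
# side: casing front corners
S1=at("side",g(133,287),.2);S2=at("side",g(315,372),.2);print("side cas",S1,S2,np.linalg.norm(S1-S2))
S3=at("side",g(240,193),.174);S4=at("side",g(404,262),.174);print("side fr",S3,S4,np.linalg.norm(S3-S4))
for c in("top","side"):
  im=imaging.camera(c)
  for t,z in(("comb_mid",.007),("cup",0),("bottle",0),("jar",.2)):
    for d in imaging.cut_out(c,t):
        m=d["pixels"];
        if m.sum()<10: continue
        y,x=np.nonzero(m);pc=[at(c,q,z)[:2] for q in np.c_[x,y]];pc=np.array(pc);mu=pc.mean(0);u,s,vt=np.linalg.svd(pc-mu)
        k=(pc-mu)@vt.T
        print(c,t,round(d["confidence"],2),np.round(d["box"]),"mean",mu.round(3),"axis",vt[0].round(3),"ext",np.ptp(k,axis=0).round(3), "mid",(mu+((k.max(0)+k.min(0))/2)@vt).round(3))
print("tips",at("top",(361.6,189.6),.007),at("top",(314.4,200),.007),at("top",(339.9,219.9),.007))
print("clip,trim",at("top",(228.6,159.2),.12),at("top",(223.7,185.1),.12),"latch",at("top",(302.8,175.9),.129),at("top",(305.4,175.9),.2))
E
```

```text
cas [0.68962049 0.13563637 0.2       ] [0.42444593 0.17469782 0.2       ] 0.2680360900865298
front [ 0.63568802 -0.09578121  0.174     ] [ 0.38476459 -0.05103679  0.174     ] 0.25488160820099165
side cas [0.68906613 0.14311067 0.2       ] [0.43186314 0.1907845  0.2       ] 0.26158396539425993
side fr [ 0.63566224 -0.08856159  0.174     ] [ 0.38950313 -0.04349197  0.174     ] 0.25025102397909615
top comb_mid 0.84 [393. 167.  70.  57.] mean [ 0.628 -0.398] axis [-0.578  0.816] ext [0.269 0.064] mid [ 0.64  -0.414]
top comb_mid 0.58 [343. 217.  61.  29.] mean [ 0.474 -0.227] axis [-0.447 -0.895] ext [0.189 0.042] mid [ 0.468 -0.238]
top comb_mid 0.42 [238. 160.  42.  23.] mean [0.658 0.092] axis [-0.183 -0.983] ext [0.146 0.066] mid [0.658 0.092]
top comb_mid 0.19 [256. 192. 107. 108.] mean [0.547 0.028] axis [-0.78   0.626] ext [0.382 0.37 ] mid [0.563 0.038]
top comb_mid 0.19 [229. 185.  34.  18.] mean [0.568 0.125] axis [-0.23  -0.973] ext [0.121 0.05 ] mid [0.568 0.125]
top cup 0.71 [342. 267.  27.  21.] mean [ 0.313 -0.235] axis [ 0.151 -0.989] ext [0.091 0.062] mid [ 0.315 -0.234]
[... 616 characters left out ...]
 0.628 -0.285] axis [-0.111  0.994] ext [0.06  0.022] mid [ 0.628 -0.285]
side cup 0.28 [218. 188.  15.  30.] mean [ 0.803 -0.052] axis [-0.377  0.926] ext [0.145 0.066] mid [ 0.799 -0.056]
side bottle 0.8 [219. 187.  15.  28.] mean [ 0.804 -0.059] axis [-0.41   0.912] ext [0.129 0.061] mid [ 0.805 -0.063]
side jar 0.59 [256. 231.  26.  29.] mean [0.514 0.243] axis [-0.338  0.941] ext [0.111 0.071] mid [0.514 0.244]
tips [ 0.55842101 -0.30765353  0.007     ] [ 0.52433989 -0.15524131  0.007     ] [ 0.46123489 -0.2343863   0.007     ]
clip,trim [0.62662302 0.11314761 0.12      ] [0.54923851 0.1265696  0.12      ] latch [ 0.57575564 -0.10290571  0.129     ] [ 0.56048327 -0.10013712  0.2       ]
```

```bash
cat >> h.py <<'E'
def tri(a,b):
    (o,d),(p,e)=ray("top",a),ray("side",b)
    s=np.linalg.lstsq(np.c_[d,-e],p-o,rcond=None)[0];A=o+s[0]*d;B=p+s[1]*e;return (A+B)/2,np.linalg.norm(A-B)
E
python3 - <<'E'
from h import *
f=lambda x,y:np.array((130+x/2.75,90+y/2.75))
g=lambda x,y:np.array((170+x/2.75,90+y/2.75))
for n,a,b in(("div-",(405,238),(265,253)),("div+",(390,313),(317,277)),("casA",(247,110),(133,287)),("frC",(473,170),(240,193)),("frD",(433,415),(404,262))):
    print(n,*[np.round(v,4) for v in tri(f(*a),g(*b))])
print("cup",tri((336.3,268.1),(344.4,187.6)),"bottle",tri((256.7,136),(221.2,203.4)),"jar",tri((168.5,198.2),(255.7,235.5)))
obs=[("top",f(247,110),0,-.136,.2),("side",g(133,287),0,-.136,.2),("side",g(315,372),0,.136,.2),
("top",f(473,170),1,-.129,.174),("top",f(433,415),1,.129,.174),("side",g(240,193),1,-.129,.174),("side",g(404,262),1,.129,.174),
("top",f(405,238),2,-.041,0),("top",f(390,313),2,.041,0),("side",g(265,253),2,-.041,0),("side",g(317,277),2,.041,0)]
def pts(p):
    x,y,w,D,zs=p;c,s=np.cos(w),np.sin(w);o=[]
    for cam,px,k,yy,z in obs:
        xx=[.12,.12-D,.12-D+.331-.27*np.cos(.18)+.024*np.sin(.18)][k]
        if k==2:z=zs+.27*np.sin(.18)+.024*np.cos(.18)
        o.append((cam,px,[x+c*xx-s*yy,y+s*xx+c*yy,z]))
    return o
r=least_squares(lambda p:np.concatenate([proj(c,X)-px for c,px,X in pts(p)]),[.53,.03,1.39,.24,.085],loss="soft_l1")
print("unit x,y,yaw,D,zstop",r.x.round(4));print(r.fun.reshape(-1,2).round(1).tolist())
E
```

```text
div- [ 0.574  -0.0277  0.137 ] 0.0044
div+ [ 0.4945 -0.0113  0.1367] 0.0042
casA [0.6926 0.1361 0.1914] 0.0004
frC [ 0.6385 -0.0969  0.1654] 0.0009
frD [ 0.3882 -0.0514  0.1659] 0.0058
cup (array([ 0.31194817, -0.21529115,  0.02045745]), np.float64(0.0005263237550384481)) bottle (array([0.73811021, 0.02766809, 0.00792058]), np.float64(0.009921131908307452)) jar (array([0.49854642, 0.2699089 , 0.20958138]), np.float64(0.005691400275064678))
unit x,y,yaw,D,zstop [0.5371 0.0452 1.3782 0.2419 0.0829]
[[-0.5, -1.4], [-0.5, -1.6], [1.7, 0.1], [1.1, -1.6], [-0.5, -0.9], [-0.2, -2.1], [1.1, -1.0], [-4.4, 0.2], [-4.3, 1.0], [1.0, -0.2], [1.6, -0.2]]
```

```bash
cat >> h.py <<'E'
U=dict(x=.5371,y=.0452,w=1.3782,D=.2419)
def uw(x,y,z): c,s=np.cos(U["w"]),np.sin(U["w"]);return np.array([U["x"]+c*x-s*y,U["y"]+s*x+c*y,z])
def plan(pos,yaw,pitch=0,flip=False):
    """tool down, tool z along heading yaw (flip: opposite); pitch>0 tips heading down. Turn first, then shift."""
    o=get_obs();Rc=R.from_quat(o["tool_rot"])
    Y=np.array([-np.sin(yaw),np.cos(yaw),0]);Z=np.array([np.cos(yaw),np.sin(yaw),0]);X=np.cross(Y,Z)*-1
    X=np.array([0,0,-1.]);Rt=R.from_matrix(np.c_[X,Y,Z]) 
    if flip: Rt=Rt*R.from_euler("x",180,degrees=True)
    Rt=R.from_rotvec(pitch*Y)*Rt
    rv=(Rc.inv()*Rt).as_rotvec(degrees=True)
    print("turn",rv.round(1),"then shift",(Rt.inv().apply(np.array(pos)-o["position"])*1000).round(1),"| now",np.round(o["position"],4),"F",np.round(o["ft_force"],1),"w",round(o["grip_width"],4),"t",round(o["time"],2),"q",np.round(o["q"],2))
E
python3 - <<'E'
from h import *
print(R.from_quat(get_obs()["tool_rot"]).as_matrix().round(2))
w=np.arctan2(.895,.447)
plan([.479,-.216,.14],w); plan([.479,-.216,.14],w,flip=True)
E
```

```text
[[ 0.    0.37 -0.93]
 [-0.   -0.93 -0.37]
 [-1.    0.   -0.  ]]
turn [138.4  -0.   -0. ] then shift [ 82.6 -57.6 435.6] | now [ 0.2329 -0.58    0.2226] F [ 0.9 -0.7  0. ] w 0.087 t 1.8 q [-1.37  0.53  1.43  0.    1.18 -0.18]
turn [-41.6   0.   -0. ] then shift [  82.6   57.6 -435.6] | now [ 0.2329 -0.58    0.2226] F [ 0.9 -0.7  0. ] w 0.087 t 1.8 q [-1.37  0.53  1.43  0.    1.18 -0.18]
```

```bash
python3 -m inch '[[60,[0,0,0],[-10.4,0,0]],[60,[0,0,0],[-10.4,0,0]],[60,[0,0,0],[-10.4,0,0]],[60,[0,0,0],[-10.4,0,0]],[60,[10,7,-54.5],[0,0,0]],[60,[10,7,-54.5],[0,0,0]],[60,[10,7,-54.5],[0,0,0]],[60,[10,7,-54.5],[0,0,0]],[60,[10,7,-54.5],[0,0,0]],[60,[10,7,-54.5],[0,0,0]],[60,[10,7,-54.5],[0,0,0]],[60,[10,7,-54.5],[0,0,0]]]'
python3 - <<'E'
from h import *
plan([.479,-.216,.04],np.arctan2(.895,.447),flip=True)
shot("top","t2",(260,440,120,300),4)
m=[d for d in imaging.cut_out("top","cup")]
E
```

```text
time: 3.3
position: [0.4768, -0.2076, 0.1408]
tool_rot: [-0.598, -0.372, 0.599, -0.381]
ft_force: [0.6, -0.1, 0.7]
grip_width: 0.0601
turn [ 0.8  0.4 -0.6] then shift [100.8   5.7   6.6] | now [ 0.4768 -0.2076  0.1408] F [ 0.6 -0.1  0.7] w 0.0601 t 3.3 q [-0.62  0.5   1.78 -0.01  0.84 -0.17]
```

View pics/t2.png

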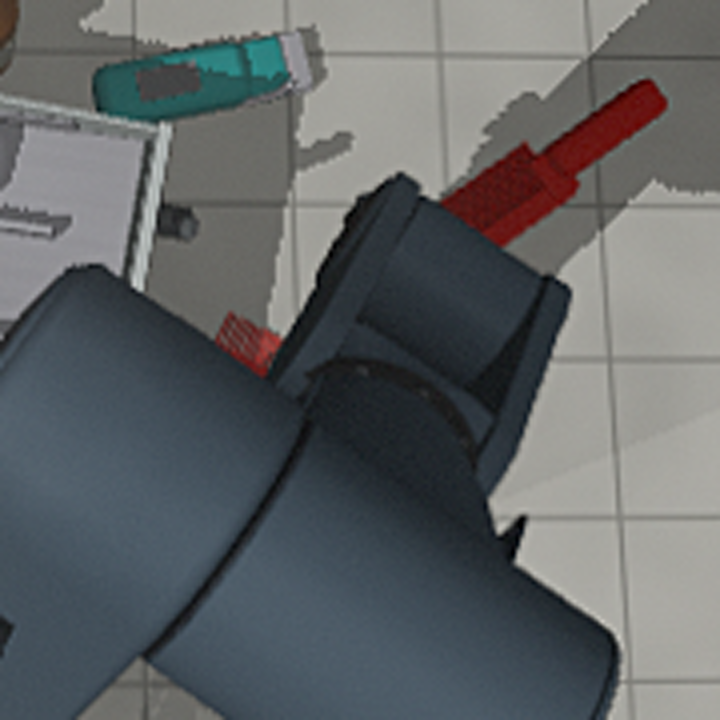

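The tool is over the small comb, whose teeth show at crop (240,340), clear of the turquoise clipper (190,80) and the large comb (540,190). Going down now.

```bash
python3 -m inch '[[64,[40,6,6],[0.8,0,0]],[64,[45,0,0],[0,0,0]],[64,[35,0,0],[0,0,0]],[64,[10,0,0],[0,0,0]],[64,[0,0,0],[0,0,0]]]'
python3 - <<'E'
from h import *
plan([.479,-.216,.004],np.arctan2(.895,.447),flip=True)
shot("side","s3",(240,400,100,240),5)
E
```

```text
time: 4.03
position: [0.4844, -0.2167, 0.0092]
tool_rot: [0.6, 0.368, -0.599, 0.381]
ft_force: [-0.7, 0.5, 0.9]
grip_width: 0.0641
turn [ 0.6  0.4 -1. ] then shift [ 5.2 -5.1  1.7] | now [ 0.4844 -0.2167  0.0092] F [-0.7  0.5  0.9] w 0.0641 t 4.03 q [-0.63  0.75  1.83 -0.01  0.55 -0.17]
```

View pics/s3.png

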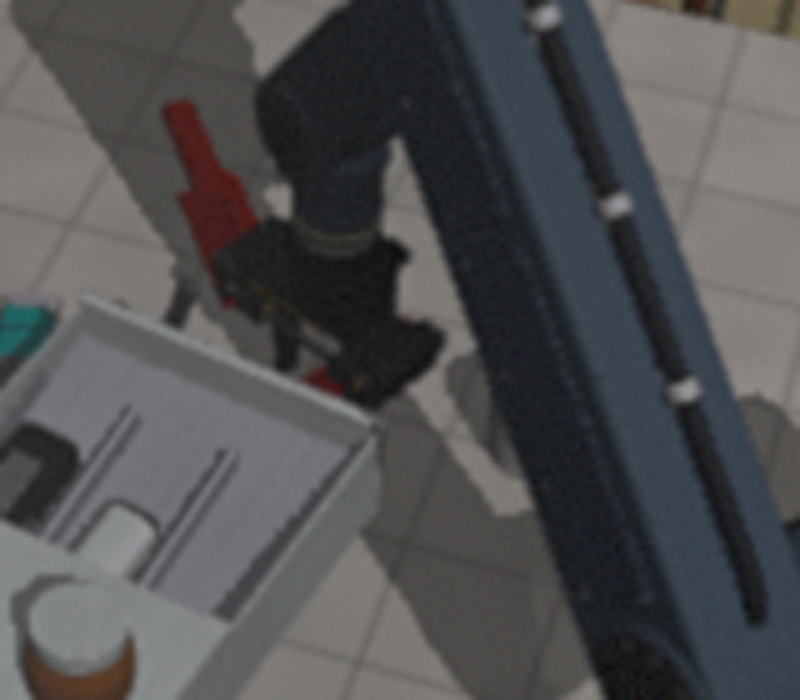

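The gripper straddles the small comb, with red showing between the fingers at crop (325,380), and is clear of the cup. Gripping now.

```bash
python3 -m inch '[[64,[5,-5,2],[0,0,0]],[35,[0,0,0],[0,0,0]],[35,[0,0,0],[0,0,0]],[35,[0,0,0],[0,0,0]],[35,[0,0,0],[0,0,0]]]' 25
python3 -c "
from h import *
plan(uw(.05,.082,.26),U['w'],flip=True)"
```

```text
time: 4.7
position: [0.4807, -0.218, 0.0081]
tool_rot: [0.601, 0.366, -0.598, 0.384]
ft_force: [-0.7, -0.2, -0.5]
grip_width: 0.0373
turn [-14.9   0.7  -1.3] then shift [-251.9  -77.  -319.2] | now [ 0.4807 -0.218   0.0081] F [-0.7 -0.2 -0.5] w 0.0373 t 4.7 q [-0.63  0.75  1.84 -0.01  0.53 -0.17]
```

```bash
python3 -m inch '[[20,[0,0,0],[0,0,0]],[20,[0,0,0],[0,0,0]]]' 25; python3 -m inch '[[20,[-30,0,0],[0,0,0]],[20,[-30,0,0],[0,0,0]],[20,[0,0,0],[0,0,0]]]'
python3 -c "
from h import *
shot('side','s4',(240,400,100,240),5)"
```

```text
time: 4.95
position: [0.48, -0.2174, 0.0081]
tool_rot: [0.601, 0.367, -0.598, 0.383]
ft_force: [-2.0, 0.6, 2.6]
grip_width: 0.0239
time: 5.32
position: [0.4792, -0.2165, 0.0688]
tool_rot: [0.601, 0.367, -0.598, 0.383]
ft_force: [-0.5, 0.3, -0.2]
grip_width: 0.0199
```

View pics/s4.png

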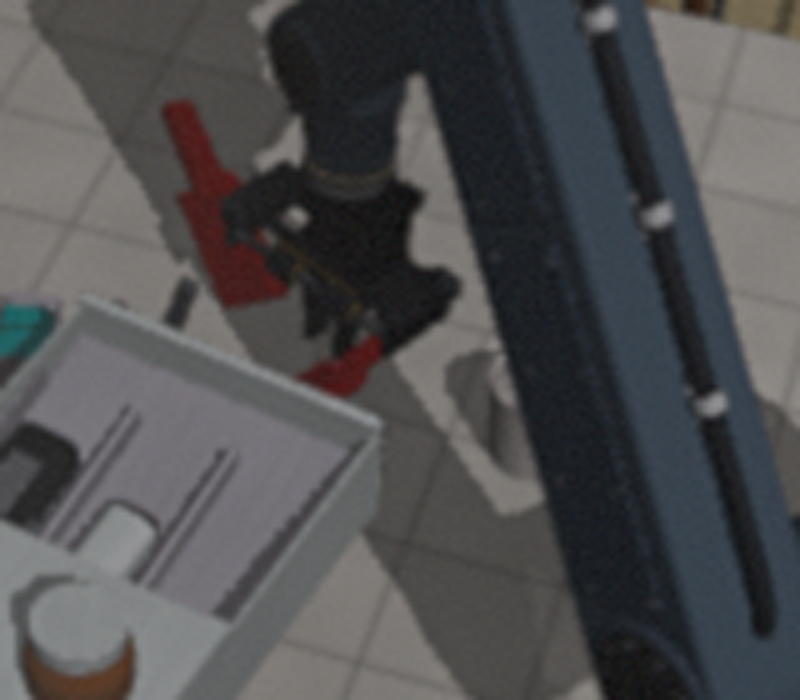

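The fingers closed above the comb: at TCP z of 8 mm the opening ran down to 20 mm, and the red comb still lies at crop (340,375). I'll back off to clear the view and measure it again.

```bash
python3 -m inch '[[70,[-40,0,0],[0,0,0]],[70,[-10,0,60],[0,0,0]],[70,[-10,0,60],[0,0,0]],[70,[0,0,60],[0,0,0]],[70,[0,0,60],[0,0,0]],[70,[0,0,60],[0,0,0]]]'
python3 - <<'E'
from h import *
shot("top","t5")
im=cv2.imread("pics/t5_raw.png").astype(int);b,g,r=im[...,0],im[...,1],im[...,2]
m=((r>90)&(r>2*g)&(r>2*b)).astype(np.uint8)
n,l,st,ce=cv2.connectedComponentsWithStats(m)
for i in range(1,n):
    if st[i,4]<60: continue
    y,x=np.nonzero(l==i);pc=np.array([at("top",q,.008)[:2] for q in np.c_[x,y]]);(c,s,a)=cv2.minAreaRect((pc*1000).astype(np.float32));print(st[i],np.round(c,1),np.round(s,1),round(a,1),"cam",im[y,x].mean(0).round())
plan([.479,-.216,.05],np.arctan2(.895,.447),flip=True)
cv2.imwrite("pics/t5c.png",cv2.resize(cv2.imread("pics/t5_raw.png")[130:290,260:430],None,fx=4,fy=4,interpolation=cv2.INTER_CUBIC))
E
```

```text
time: 6.12
position: [0.3444, -0.4866, 0.1241]
tool_rot: [0.598, 0.374, -0.597, 0.382]
ft_force: [1.3, -0.5, 0.1]
grip_width: 0.0677
[ 356  140   71   54 1110] [ 641.4 -413.3] [ 56.7 265.9] 35.0 cam [ 25.  28. 134.]
[313 201  34  23 279] [ 490.6 -208.4] [112.2  39.8] 64.4 cam [ 39.  42. 122.]
[347 217  23  14 120] [ 449.2 -290.9] [74.2 15.8] 63.2 cam [23. 25. 98.]
turn [ 0.9  0.8 -0.9] then shift [  74.6   -2.1 -312.2] | now [ 0.3414 -0.4962  0.1246] F [-0.  -6.4 -0.2] w 0.0685 t 6.17 q [-1.15  0.61  1.59 -0.    0.91 -0.71]
```

View pics/t5c.png

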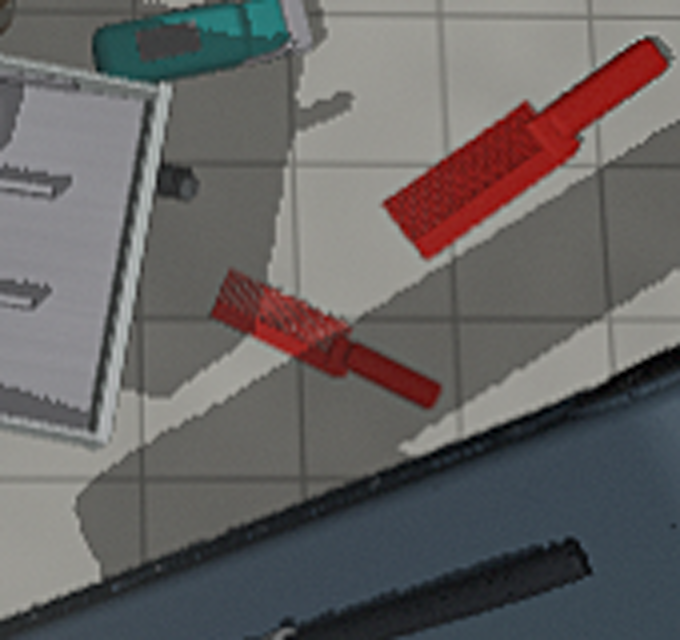

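The small comb is unmoved: toothed part at crop (280,315), toothed centre (0.491,-0.208). Same approach again, but lower.

```bash
python3 -m inch '[[78,[0,1,-60],[0,0,0]],[78,[0,1,-60],[0,0,0]],[78,[0,1,-60],[0,0,0]],[78,[0,1,-60],[0,0,0]],[78,[20,1,-60],[0,0,0]],[78,[45,0,-5],[0,0,0]],[78,[0,0,0],[0,0,0]]]' 25
python3 -c "
from h import *
plan([.4834,-.2227,.003],np.arctan2(.894,.4486),flip=True)"
```

```text
time: 7.05
position: [0.4792, -0.2232, 0.0464]
tool_rot: [-0.598, -0.369, 0.602, -0.379]
ft_force: [-0.3, -0.0, 0.0]
grip_width: 0.078
turn [ 0.5  0.7 -0.6] then shift [43.4  3.6 -2.4] | now [ 0.4792 -0.2232  0.0464] F [-0.3 -0.   0. ] w 0.078 t 7.05 q [-0.64  0.68  1.82 -0.02  0.64 -0.17]
```

```bash
python3 -m inch '[[78,[30,3.5,-2.5],[0.5,0.7,-0.6]],[78,[10,0,0],[0,0,0]],[78,[2,0,0],[0,0,0]],[78,[0,0,0],[0,0,0]]]' 25
python3 -c "
from h import *
plan([.4834,-.2227,.003],np.arctan2(.894,.4486),flip=True)"
```

```text
time: 7.55
position: [0.4845, -0.2258, 0.0064]
tool_rot: [0.603, 0.369, -0.602, 0.372]
ft_force: [-0.1, -1.1, 0.9]
grip_width: 0.0777
turn [-0.2  0.1 -0.2] then shift [ 3.4 -2.4 -2.3] | now [ 0.4845 -0.2258  0.0064] F [-0.1 -1.1  0.9] w 0.0777 t 7.55 q [-0.64  0.76  1.81 -0.    0.57 -0.18]
```

```bash
python3 -m inch '[[78,[4,-2.4,-2],[0,0,0]],[78,[0,0,0],[0,0,0]]]' 25;python3 -m inch '[[78,[3,0,0],[0,0,0]],[78,[0,0,0],[0,0,0]]]' 25
```

```text
time: 7.8
position: [0.4837, -0.2236, 0.0039]
tool_rot: [0.603, 0.368, -0.602, 0.372]
ft_force: [0.3, 0.4, 1.2]
grip_width: 0.0779
time: 8.05
position: [0.4839, -0.2237, 0.0012]
tool_rot: [0.603, 0.368, -0.602, 0.373]
ft_force: [0.3, -0.1, 1.0]
grip_width: 0.0778
```

```bash
python3 -m inch '[[20,[0,0,0],[0,0,0]],[20,[0,0,0],[0,0,0]],[20,[0,0,0],[0,0,0]],[20,[0,0,0],[0,0,0]],[20,[0,0,0],[0,0,0]],[20,[0,0,0],[0,0,0]]]' 25;python3 -m inch '[[20,[0,0,0],[0,0,0]]]'
```

```text
time: 8.8
position: [0.4842, -0.2238, 0.0012]
tool_rot: [0.603, 0.368, -0.602, 0.373]
ft_force: [0.3, 0.2, 0.7]
grip_width: 0.0417
time: 8.93
position: [0.4842, -0.2238, 0.0012]
tool_rot: [0.603, 0.368, -0.602, 0.373]
ft_force: [0.3, 0.4, 0.3]
grip_width: 0.0419
```

The comb is gripped at 42 mm, on the toothed part. In the lane those fingers would be too tight (36 mm against a 38 mm half lane), so I'll carry the comb clear of the cup, align it with the unit and re-grip it on the 24 mm handle.

```bash
python3 -m inch '[[20,[-20,0,0],[0,0,0]],[20,[0,0,0],[-7.7,0,0]],[20,[0,0,0],[-7.7,0,0]],[20,[0,0,0],[0,0,0]]]'
python3 -c "
from h import *
plan([.5047,-.211,.003],U['w'],flip=True)"
```

```text
time: 9.43
position: [0.4833, -0.2231, 0.0213]
tool_rot: [0.546, 0.448, -0.546, 0.452]
ft_force: [0.7, 0.7, -0.6]
grip_width: 0.0416
turn [-0.   0.2 -0.3] then shift [ 18.3  18.7 -16. ] | now [ 0.4833 -0.2231  0.0213] F [ 0.7  0.7 -0.6] w 0.0416 t 9.43 q [-0.64  0.73  1.81 -0.    0.6  -0.45]
```

```bash
python3 -m inch '[[20,[0,19,-16],[0,0,0]],[20,[17,0,0],[0,0,0]],[20,[2,0,0],[0,0,0]],[48,[0,0,0],[0,0,0]],[56,[0,0,0],[0,0,0]],[56,[-30,0,0],[0,0,0]],[56,[0,0,39],[0,0,0]],[56,[0,0,39],[0,0,0]],[56,[0,0,0],[0,0,0]]]'
python3 -c "
from h import *
p=np.array([.5047,-.211,.003])-.078*np.array([np.cos(U['w']),np.sin(U['w']),0])
plan(p,U['w'],flip=True)"
```

```text
time: 10.55
position: [0.4852, -0.2893, 0.0315]
tool_rot: [-0.547, -0.447, 0.549, -0.447]
ft_force: [1.2, 0.3, 0.8]
grip_width: 0.056
turn [-0.5  0.1  0.1] then shift [28.5  4.2 -2.6] | now [ 0.4852 -0.2893  0.0315] F [1.2 0.3 0.8] w 0.056 t 10.55 q [-0.73  0.73  1.72 -0.    0.69 -0.53]
```

```bash
python3 -m inch '[[52,[20,3,-2],[-0.5,0,0]],[52,[8,0,0],[0,0,0]],[52,[2,0,0],[0,0,0]],[52,[0,0,0],[0,0,0]],[10,[0,0,0],[0,0,0]],[10,[0,0,0],[0,0,0]],[10,[0,0,0],[0,0,0]],[10,[0,0,0],[0,0,0]],[10,[0,0,0],[0,0,0]]]' 25
python3 -c "
from h import *
plan(uw(.05,.082,.3),U['w'],flip=True)"
```

```text
time: 11.68
position: [0.49, -0.2849, 0.0004]
tool_rot: [-0.544, -0.451, 0.545, -0.452]
ft_force: [-0.1, -0.3, 3.2]
grip_width: 0.0234
turn [0.3 0.2 0. ] then shift [-299.6  -98.9 -383. ] | now [ 4.900e-01 -2.849e-01  4.000e-04] F [-0.1 -0.3  3.2] w 0.0234 t 11.68 q [-0.72  0.79  1.72 -0.01  0.63 -0.53]
```

```bash
python3 -m inch '[[10,[0,0,0],[0,0,0]],[10,[-60,0,0],[0,0,0]],[10,[-60,0,0],[0,0,0]],[10,[-60,0,0],[0,0,0]],[10,[-60,0,0],[0,0,0]],[10,[-10,0,0],[0,0,0]]]'
python3 -c "
from h import *
plan(uw(-.05,.080,.25),U['w'],.18,flip=True)"
```

```text
time: 12.42
position: [0.4864, -0.2815, 0.2491]
tool_rot: [-0.542, -0.459, 0.547, -0.443]
ft_force: [0.6, 1.2, -1.3]
grip_width: 0.0236
turn [  0.4 -10.8   1.2] then shift [ -51.1  -92.8 -275.7] | now [ 0.4864 -0.2815  0.2491] F [ 0.6  1.2 -1.3] w 0.0236 t 12.43 q [-0.72  0.42  1.55 -0.    1.2  -0.53]
```

```bash
python3 -m inch '[[10,[0,0,0],[0.2,-5.4,0.6]],[10,[0,0,0],[0.2,-5.4,0.6]],[10,[-10,-18.5,-55],[0,0,0]],[10,[-10,-18.5,-55],[0,0,0]],[10,[-10,-18.5,-55],[0,0,0]],[10,[-10,-18.5,-55],[0,0,0]],[10,[-10,-18.5,-55],[0,0,0]],[10,[0,0,0],[0,0,0]]]'
python3 - <<'E'
from h import *
plan(uw(-.05,.080,.15),U['w'],.18,flip=True)
shot("side","s6",(200,360,110,270),4)
shot("top","t6",(200,360,110,270),4)
cv2.imwrite("pics/b6.png",cv2.resize(np.hstack([cv2.imread("pics/s6.png"),cv2.imread("pics/t6.png")]),(800,400),interpolation=cv2.INTER_AREA))
E
```

```text
time: 13.42
position: [0.4363, 0.0215, 0.2355]
tool_rot: [-0.487, -0.416, 0.6, -0.479]
ft_force: [-0.1, -0.5, -0.9]
grip_width: 0.0239
turn [0.1 0.1 1.9] then shift [85.5 14.4 -8. ] | now [0.4363 0.0215 0.2355] F [-0.1 -0.5 -0.9] w 0.0239 t 13.43 q [-0.08  0.3   1.82 -0.2   1.09  0.21]
```

View pics/b6.png

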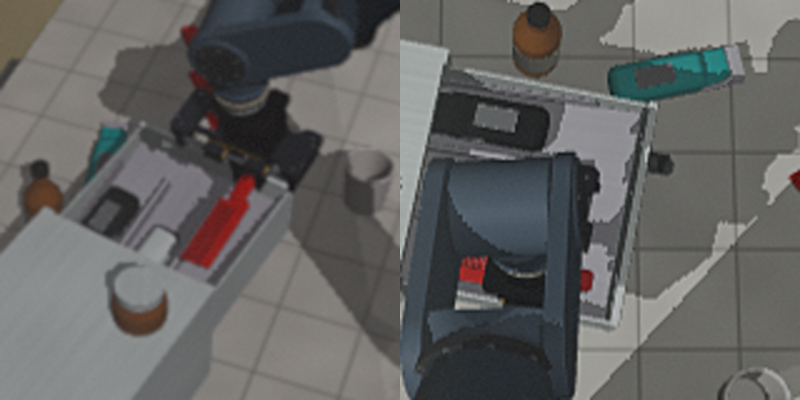

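The comb is held level along the +y lane, handle at crop (240,190) in the side view and head at (195,255). Lowering.

```bash
python3 -m inch '[[10,[20,14,-8],[0,0,1.9]],[10,[40,0,0],[0,0,0]],[10,[25,0,0],[0,0,0]],[10,[0,0,0],[0,0,0]]]'
python3 -c "
from h import *
plan(uw(-.05,.080,.13),U['w'],.18,flip=True)"
```

```text
time: 14.02
position: [0.4509, 0.0016, 0.1466]
tool_rot: [-0.496, -0.403, 0.596, -0.486]
ft_force: [0.0, 0.4, -0.0]
grip_width: 0.0238
turn [-0.6  0.2 -0. ] then shift [ 14.7  -3.7 -12.1] | now [0.4509 0.0016 0.1466] F [ 0.   0.4 -0. ] w 0.0238 t 14.03 q [-0.12  0.45  1.91 -0.25  0.82  0.26]
```

```bash
for i in 1; do python3 -m inch '[[10,[8,-2,-8],[0,0,0]],[10,[0,0,0],[0,0,0]]]';  python3 -m inch '[[10,[5,0,0],[0,0,0]],[10,[0,0,0],[0,0,0]]]'; python3 -m inch '[[10,[5,0,0],[0,0,0]],[10,[0,0,0],[0,0,0]]]'; done
```

```text
time: 14.28
position: [0.4511, 0.0071, 0.1375]
tool_rot: [-0.497, -0.402, 0.596, -0.486]
ft_force: [-0.6, 0.4, -1.4]
grip_width: 0.0238
time: 14.52
position: [0.4531, 0.0062, 0.1364]
tool_rot: [-0.498, -0.4, 0.595, -0.488]
ft_force: [0.0, -0.4, -0.5]
grip_width: 0.0237
time: 14.78
position: [0.4544, 0.0055, 0.1364]
tool_rot: [-0.499, -0.399, 0.594, -0.489]
ft_force: [0.9, -0.8, 0.0]
grip_width: 0.0238
```

```bash
python3 -m inch '[[10,[-3,0,-20],[0,0,0]],[10,[0,0,-20],[0,0,0]],[10,[0,0,-20],[0,0,0]],[10,[0,0,-15],[0,0,0]],[10,[0,0,0],[0,0,0]]]'
python3 - <<'E'
from h import *
plan(uw(.05,.080,.11),U['w'],.18,flip=True)
shot("side","s7",(200,360,110,270),4)
E
```

```text
time: 15.4
position: [0.4712, 0.0803, 0.1256]
tool_rot: [-0.5, -0.398, 0.593, -0.49]
ft_force: [0.2, -0.9, -0.6]
grip_width: 0.024
turn [-0.8  0.3 -0.9] then shift [ 10.3  -8.6 -30.5] | now [0.4712 0.0803 0.1256] F [ 0.2 -0.9 -0.6] w 0.024 t 15.4 q [ 0.05  0.52  1.85 -0.25  0.82  0.44]
```

View pics/s7.png

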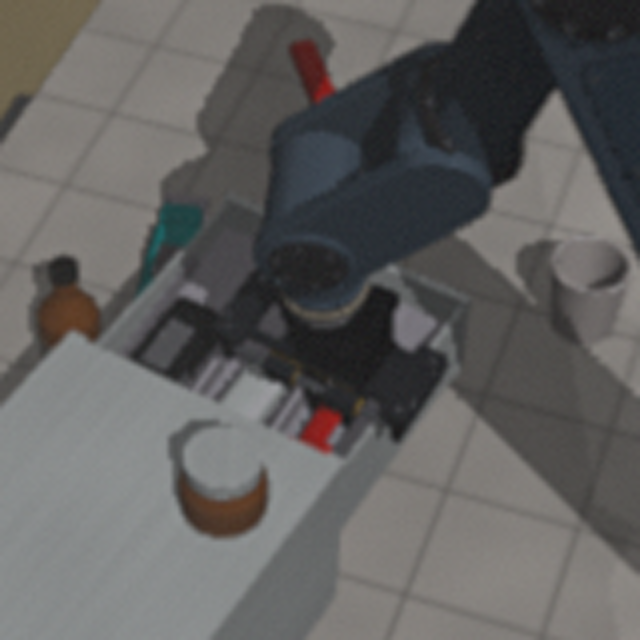

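The comb is in the +y lane, its red body at crop (322,430) going under the casing. I'll centre it a little, lower to contact and release.

```bash
python3 -m inch '[[10,[0,-7,-5],[-0.8,0,-0.9]],[10,[5,0,0],[0,0,0]],[10,[5,0,0],[0,0,0]],[10,[0,0,0],[0,0,0]]]';python3 -m inch '[[10,[4,0,0],[0,0,0]],[10,[0,0,0],[0,0,0]]]'
python3 -c "
from h import *
plan(uw(.05,.080,.11),U['w'],.18,flip=True)"
```

```text
time: 15.95
position: [0.4648, 0.0839, 0.122]
tool_rot: [-0.494, -0.404, 0.594, -0.49]
ft_force: [0.2, -0.1, -0.8]
grip_width: 0.0236
time: 16.2
position: [0.4653, 0.0833, 0.121]
tool_rot: [-0.495, -0.403, 0.594, -0.49]
ft_force: [-0.2, -0.4, -0.6]
grip_width: 0.0237
turn [-0.3  0.3 -0.3] then shift [  6.1  -2.2 -27.9] | now [0.4653 0.0833 0.121 ] F [-0.2 -0.4 -0.6] w 0.0237 t 16.2 q [ 0.06  0.52  1.86 -0.25  0.82  0.43]
```

```bash
python3 -m inch '[[28,[0,0,0],[0,0,0]],[36,[0,0,0],[0,0,0]],[36,[-25,0,0],[0,0,0]],[36,[-15,0,0],[0,0,0]],[0,[0,0,34],[0,0,0]],[0,[0,0,34],[0,0,0]],[0,[0,0,0],[0,0,0]],[0,[0,0,0],[0,0,0]],[0,[0,0,0],[0,0,0]]]'
python3 - <<'E'
from h import *
plan(uw(-.043,.080,.137),U['w'],.18,flip=True)
shot("side","s8",(200,360,110,270),4)
E
```

```text
time: 17.32
position: [0.4518, 0.0234, 0.1694]
tool_rot: [-0.493, -0.405, 0.596, -0.487]
ft_force: [-0.7, 0.1, -0.9]
grip_width: 0.0013
turn [-0.3  0.4  0.2] then shift [32.8 -0.4 -0.6] | now [0.4518 0.0234 0.1694] F [-0.7  0.1 -0.9] w 0.0013 t 17.32 q [-0.07  0.41  1.87 -0.24  0.89  0.28]
```

View pics/s8.png

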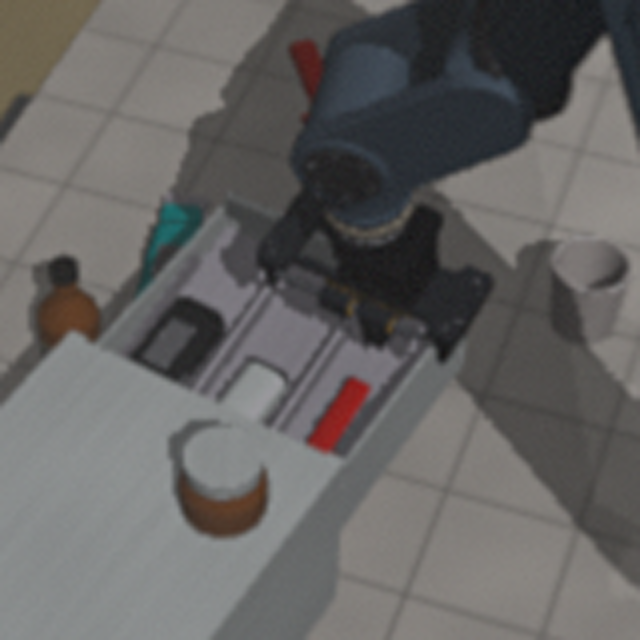

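The comb lies straight in the +y lane, handle tail at crop (360,383). Clipper and trimmer are untouched in their lanes at (180,340) and (255,390). Next I lower behind the comb and push.

```bash
python3 - <<'E'
from h import *
def un(p): v=p[:2]-[U['x'],U['y']];c,s=np.cos(U['w']),np.sin(U['w']);return (np.array([c*v[0]+s*v[1],-s*v[0]+c*v[1]])*1000).round()
for n,q,z in(("comb tail",(360,383),.135),("trim rear",(270,366),.14),("clip rear",(197,304),.155),("div+ ",(338,330),.14)): print(n,un(at("side",(200+q[0]/4,110+q[1]/4),z)))
print(un(get_obs()['position']))
E
python3 -m inch '[[0,[20,0,0],[0,0,0]],[0,[10,0,0],[0,0,0]],[0,[0,0,-20],[0,0,0]],[0,[0,0,-15],[0,0,0]]]'
```

```text
comb tail [-11.  79.]
trim rear [18.  3.]
clip rear [  1. -86.]
div+  [-51.  32.]
[-38.  80.]
time: 17.88
position: [0.4581, 0.0536, 0.132]
tool_rot: [-0.493, -0.405, 0.595, -0.488]
ft_force: [-1.5, -1.1, 0.5]
grip_width: 0.0005
```

```bash
python3 -m inch '[[0,[1,0,-12],[0,0,0]]]';python3 -m inch '[[0,[0,0,-6],[0,0,0]]]';python3 -m inch '[[0,[0,0,-5],[0,0,0]]]';python3 -m inch '[[0,[0,0,-5],[0,0,0]]]'
```

```text
time: 18.0
position: [0.4607, 0.0659, 0.1287]
tool_rot: [-0.493, -0.406, 0.595, -0.488]
ft_force: [-0.1, -0.6, 0.6]
grip_width: 0.0004
time: 18.12
position: [0.4617, 0.0713, 0.1277]
tool_rot: [-0.491, -0.406, 0.595, -0.49]
ft_force: [-1.2, -7.3, 6.5]
grip_width: 0.0009
time: 18.25
position: [0.4624, 0.0747, 0.1277]
tool_rot: [-0.489, -0.405, 0.596, -0.491]
ft_force: [-2.5, -7.7, 8.6]
grip_width: 0.0006
time: 18.38
position: [0.4631, 0.0779, 0.1277]
tool_rot: [-0.487, -0.405, 0.597, -0.493]
ft_force: [-1.5, -5.8, 6.1]
grip_width: 0.0006
```

```bash
python3 -m inch '[[0,[-30,0,15],[0,0,0]],[0,[-30,0,15],[0,0,0]],[0,[0,30,0],[0,0,0]],[0,[0,40,0],[0,0,0]]]'
python3 - <<'E'
from h import *
plan(uw(-.012,.0,.136),U['w'],.18,flip=True)
shot("side","s9",(200,360,110,270),4)
E
```

```text
time: 18.88
position: [0.5272, 0.0484, 0.1947]
tool_rot: [-0.486, -0.406, 0.597, -0.493]
ft_force: [-0.4, 0.8, 0.0]
grip_width: 0.0004
turn [0.4 1.1 0.3] then shift [60.2 10.3  2.5] | now [0.5272 0.0484 0.1947] F [-0.4  0.8  0. ] w 0.0004 t 18.88 q [-0.01  0.47  1.66 -0.22  1.07  0.29]
```

View pics/s9.png

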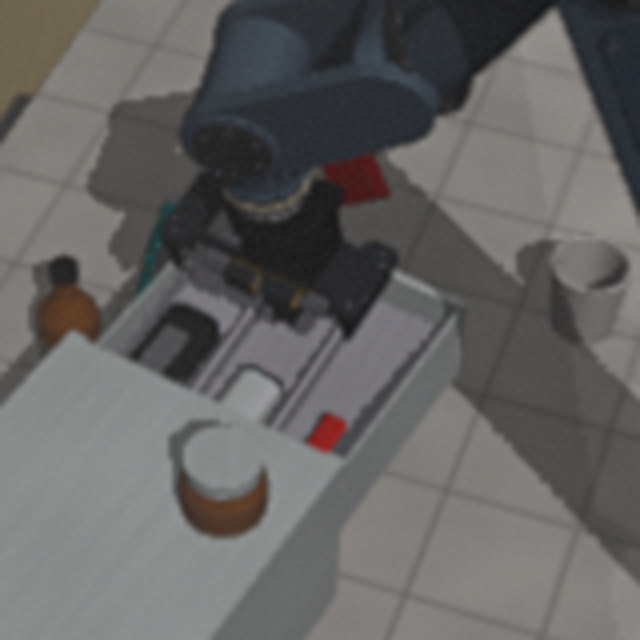

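The comb tail is now at crop (330,418), pushed well in, and the middle lane is clear in front of the trimmer at (255,390).

```bash
cat >> h.py <<'E'
def un(p): v=np.asarray(p)[:2]-[U['x'],U['y']];c,s=np.cos(U['w']),np.sin(U['w']);return (np.array([c*v[0]+s*v[1],-s*v[0]+c*v[1]])*1000).round(1)
E
python3 - <<'E'
from h import *
for n,q,z in(("comb tail",(330,418),.13),("trim rear",(268,370),.14)): print(n,un(at("side",(200+q[0]/4,110+q[1]/4),z)))
print("push end tcp",un([.4631,.0779]))
a,b=[cv2.imread(f"pics/{k}_raw.png")[200:215,300:330] for k in("s8","s9")]
A,B=[cv2.cvtColor(cv2.imread(f"pics/{k}_raw.png"),cv2.COLOR_BGR2GRAY) for k in("s8","s9")]
t=A[180:196,304:322];r=cv2.matchTemplate(B[170:206,294:332],t,cv2.TM_CCOEFF_NORMED);print(cv2.minMaxLoc(r)[3],"expect (10,10) if drawer unmoved",cv2.minMaxLoc(r)[1])
E
python3 -m inch '[[0,[30,10,3],[0.4,1.1,0.3]],[0,[28,0,0],[0,0,0]],[0,[0,0,-10],[0,0,0]]]'
```

```text
comb tail [34.8 74.7]
trim rear [23.2  3.8]
push end tcp [17.9 78.9]
(13, 2) expect (10,10) if drawer unmoved 0.213110089302063
time: 19.3
position: [0.5472, 0.0409, 0.1368]
tool_rot: [-0.499, -0.403, 0.589, -0.491]
ft_force: [-0.3, 0.1, -0.1]
grip_width: 0.0007
```

```bash
python3 -m inch '[[0,[0,-12,0],[0,0,0]],[0,[0,0,0],[0,0,0]]]';python3 -m inch '[[0,[0,0,-15],[0,0,0]]]';python3 -m inch '[[0,[0,0,-10],[0,0,0]]]'; python3 -m inch '[[0,[0,0,-10],[0,0,0]]]'
python3 -c "
from h import *
o=get_obs();print(un(o['position']));plan(uw(.05,.0,.13),U['w'],.18,flip=True)"
```

```text
time: 19.55
position: [0.535, 0.045, 0.1378]
tool_rot: [-0.499, -0.403, 0.588, -0.492]
ft_force: [0.3, 0.6, -0.7]
grip_width: 0.0008
time: 19.68
position: [0.5385, 0.0597, 0.1363]
tool_rot: [-0.5, -0.403, 0.588, -0.492]
ft_force: [-0.1, -0.4, 0.0]
grip_width: 0.0006
time: 19.8
position: [0.5408, 0.0705, 0.135]
tool_rot: [-0.501, -0.402, 0.587, -0.492]
ft_force: [0.1, -0.6, -1.0]
grip_width: 0.0005
time: 19.92
position: [0.5432, 0.0812, 0.1335]
tool_rot: [-0.501, -0.402, 0.587, -0.493]
ft_force: [-0.4, 0.1, -0.2]
grip_width: 0.0004
[36.5  0.9]
turn [-0.2 -0.2 -1.2] then shift [  1.    0.9 -13.9] | now [0.5432 0.0812 0.1335] F [-0.4  0.1 -0.2] w 0.0004 t 19.93 q [ 0.04  0.57  1.67 -0.22  0.93  0.37]
```

```bash
python3 -m inch '[[0,[1,0,-10],[0,0,0]]]';python3 -m inch '[[0,[1,0,-7],[0,0,0]]]'; python3 -m inch '[[0,[0,0,-6],[0,0,0]]]'
python3 -c "
from h import *
o=get_obs();print(un(o['position']))"
```

```text
time: 20.05
position: [0.5455, 0.0915, 0.1309]
tool_rot: [-0.501, -0.402, 0.587, -0.493]
ft_force: [0.2, -0.8, 0.1]
grip_width: 0.0
time: 20.18
position: [0.5471, 0.0988, 0.1285]
tool_rot: [-0.501, -0.402, 0.587, -0.493]
ft_force: [-0.3, -0.5, 1.8]
grip_width: 0.0004
time: 20.3
position: [0.5481, 0.1041, 0.1274]
tool_rot: [-0.499, -0.402, 0.587, -0.494]
ft_force: [-1.7, -7.8, 7.0]
grip_width: 0.0006
[59.9  0.5]
```

```bash
python3 -m inch '[[0,[-25,0,20],[0,0,0]],[0,[-30,0,25],[0,0,0]],[0,[0,20,25],[0,0,0]],[0,[0,30,10],[0,0,0]],[0,[0,30,0],[0,0,0]],[0,[0,0,0],[0,0,0]]]'
python3 - <<'E'
from h import *
plan(uw(-.025,-.082,.140),U['w'],.18,flip=True);print(un(get_obs()['position']))
shot("side","s10",(200,360,110,270),4)
E
```

```text
time: 21.05
position: [0.6135, 0.0217, 0.1981]
tool_rot: [-0.5, -0.403, 0.587, -0.493]
ft_force: [-1.1, 0.7, 0.5]
grip_width: 0.001
turn [-0.  -0.2 -1.1] then shift [60.1  2.5  5.8] | now [0.6135 0.0217 0.1981] F [-1.1  0.7  0.5] w 0.001 t 21.05 q [-0.06  0.56  1.47 -0.2   1.13  0.22]
[ -8.5 -79.5]
```

View pics/s10.png

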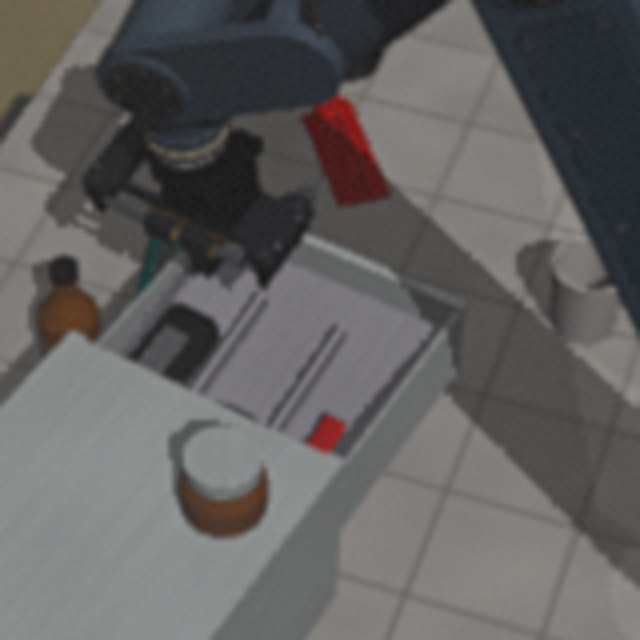

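The trimmer is now deep under the casing edge at crop (240,410), the comb tail is still at (328,430), and the clipper waits at (180,340). Lowering behind the clipper.

```bash
python3 -m inch '[[0,[20,2,6],[0,0,-1]],[0,[20,0,0],[0,0,0]],[0,[15,0,0],[0,0,0]],[0,[0,0,0],[0,0,0]]]';python3 -m inch '[[0,[0,0,-15],[0,0,0]]]';python3 -m inch '[[0,[0,0,-10],[0,0,0]]]'; python3 -m inch '[[0,[0,0,-10],[0,0,0]]]'
python3 -c "
from h import *
o=get_obs();print(un(o['position']));plan(uw(.034,-.082,.134),U['w'],.18,flip=True)"
```

```text
time: 21.6
position: [0.6053, 0.0066, 0.1392]
tool_rot: [-0.492, -0.412, 0.594, -0.485]
ft_force: [-0.1, 1.1, 0.2]
grip_width: 0.0004
time: 21.72
position: [0.6082, 0.0209, 0.1366]
tool_rot: [-0.493, -0.411, 0.594, -0.485]
ft_force: [0.6, 0.1, 0.5]
grip_width: 0.0003
time: 21.85
position: [0.6103, 0.0316, 0.1351]
tool_rot: [-0.493, -0.411, 0.594, -0.485]
ft_force: [-0.9, 0.2, -0.8]
grip_width: 0.0004
time: 21.98
position: [0.6125, 0.0423, 0.1336]
tool_rot: [-0.493, -0.411, 0.594, -0.485]
ft_force: [-0.6, -1.6, -0.0]
grip_width: 0.001
[ 11.6 -74.6]
turn [ 0.1 -0.1  0.5] then shift [ -4.4   7.4 -22. ] | now [0.6125 0.0423 0.1336] F [-0.6 -1.6 -0. ] w 0.001 t 21.98 q [-0.03  0.65  1.49 -0.2   1.05  0.27]
```

```bash
python3 -m inch '[[0,[0,0,-11],[0,0,0]]]';python3 -m inch '[[0,[0,0,-8],[0,0,0]]]';python3 -m inch '[[0,[0,0,-6],[0,0,0]]]'; python3 -c "
from h import *
o=get_obs();print(un(o['position']))"
```

```text
time: 22.1
position: [0.6149, 0.0539, 0.1319]
tool_rot: [-0.493, -0.411, 0.594, -0.486]
ft_force: [-0.7, -1.0, -0.1]
grip_width: 0.0006
time: 22.22
position: [0.6166, 0.0627, 0.1305]
tool_rot: [-0.493, -0.411, 0.593, -0.486]
ft_force: [-0.2, -1.0, -0.6]
grip_width: 0.0004
time: 22.35
position: [0.6176, 0.0675, 0.1301]
tool_rot: [-0.491, -0.41, 0.594, -0.487]
ft_force: [-3.2, -7.1, 5.4]
grip_width: 0.0009
[ 37.3 -74.8]
```

All three met the stop with 7–8 N, and the stop positions they imply agree to within the drawer's creep. Retreating up and out.

```bash
python3 -m inch '[[0,[-10,0,8],[0,0,0]],[0,[-40,0,0],[0,0,0]],[0,[-60,0,0],[0,0,0]],[0,[-20,-40,50],[0,0,0]],[0,[0,-50,60],[0,0,0]],[0,[0,-50,60],[0,0,0]],[0,[0,0,60],[0,10,0]],[0,[0,0,30],[0,10,0]],[0,[0,0,0],[0,10,0]],[0,[0,0,0],[0,9,0]],[0,[0,0,0],[0,0,0]]]'
python3 - <<'E'
from h import *
o=get_obs();print(un(o['position']));plan(uw(-.155,.06,.135),U['w'],-.5,flip=True)
for c in("top","side"):
    shot(c,"v11"+c)
    for t in("front_top","latch_pivot","latch_tip"): print(c,t,tips(c,t)[:3])
a=cv2.imread("pics/v11top_raw.png")[110:270,190:350];b=cv2.imread("pics/v11side_raw.png")[110:270,200:360]
cv2.imwrite("pics/v11.png",cv2.resize(np.hstack([a,b]),(800,400),interpolation=cv2.INTER_CUBIC))
E
```

```text
time: 23.72
position: [0.4635, -0.1211, 0.3072]
tool_rot: [0.666, 0.545, -0.389, 0.33]
ft_force: [-0.2, 0.5, -0.3]
grip_width: 0.0003
[-177.3   40.4]
turn [ 0.6 -0.  -0.7] then shift [161.8 -19.6  63. ] | now [ 0.4635 -0.1211  0.3072] F [-0.2  0.5 -0.3] w 0.0003 t 23.73 q [-0.77  0.31  1.67  0.42  1.46 -0.7 ]
top front_top [([170.8, 198.5], 0.66), ([292.2, 195.6], 0.61)]
top latch_pivot [([300.3, 175.6], 0.45)]
top latch_tip []
side front_top []
side latch_pivot [([268.6, 173.0], 0.61)]
side latch_tip [([275.3, 157.9], 0.6), ([267.5, 221.8], 0.41)]
```

View pics/v11.png

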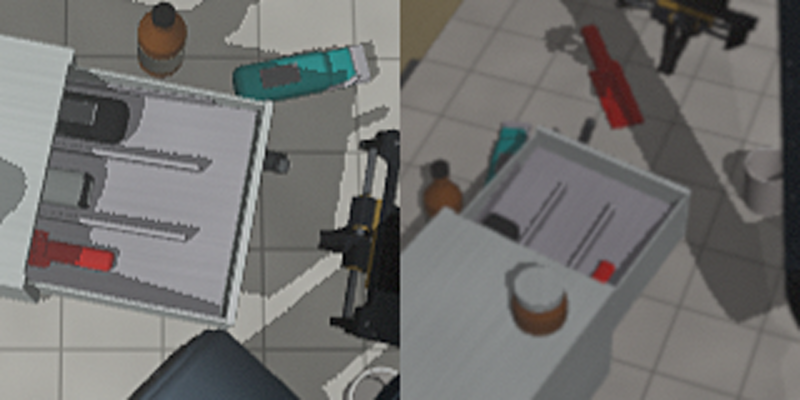

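The top view shows the clipper (95,115), trimmer (65,190) and comb (75,255) in three lanes, tails close to the casing edge, and bottle, cup and jar standing. Checking those tails numerically.

Run:
```python
from h import *
f=lambda x,y:(190+x/2.5,110+y/2.5)
ref=[un(at("top",f(*p),.174)) for p in((272,102),(234,326))];print("front",ref)
for n,q,z,L in(("comb",(117,261),.128,187),("trim",(93,190),.136,147.6),("clip",(131,120),.145,172.2)):
    u=un(at("top",f(*q),z));print(n,u,"implied stop",u[0]+L,"front+331",np.mean([r[0] for r in ref])+331)
for q in((290,176),(276,165)):print()
X,e=tri((300.3,175.6),(268.6,173.0));print("pivot",X,un(X),e)
print("pivot top z.129",un(at("top",(300.3,175.6),.129)),un(at("side",(268.6,173),.129)),"tip side z.2",un(at("side",(275.3,157.9),.2)),"tip crop top",un(at("top",f(290,161),.207)), un(at("side",(200+588/2.5-160,110+125/2.5),.207)))
```

```text
front [array([-110.1, -124.9]), array([-113. ,  131.8])]
comb [27.8 81.1] implied stop 214.8 front+331 219.45
trim [70.6  7.2] implied stop 218.2 front+331 219.45
clip [ 43.6 -80.1] implied stop 215.79999999999998 front+331 219.45


pivot [ 0.58640069 -0.09699844  0.11311917] [-130.1  -75.6] 0.012565070306538124
pivot top z.129 [-130.7  -65.7] [-115.5  -73.9] tip side z.2 [-134.8  -57.6] tip crop top [-138.4  -53.5] [-118.6  -48.5]
```

```bash
python3 -m inch '[[0,[0,-20,60],[0,0,0]],[0,[60,0,3],[0,0,0]],[0,[60,0,0],[0,0,0]],[0,[40,0,0],[0,0,0]],[0,[0,0,0],[0,0,0]]]'
python3 -c "
from h import *
o=get_obs();print(un(o['position']));plan(uw(-.125,.06,.135),U['w'],-.5,flip=True);print(R.from_quat(o['tool_rot']).inv().apply([np.cos(U['w']),np.sin(U['w']),0]).round(3))"
```

```text
time: 24.75
position: [0.4543, -0.0961, 0.1344]
tool_rot: [0.663, 0.544, -0.388, 0.338]
ft_force: [0.6, 0.2, 0.4]
grip_width: 0.0008
[-154.5   54.2]
turn [ 1.4  0.6 -1. ] then shift [ 13.6  -5.8 -26.2] | now [ 0.4543 -0.0961  0.1344] F [0.6 0.2 0.4] w 0.0008 t 24.75 q [-0.74  0.55  1.9   0.5   1.02 -0.91]
[ 0.471  0.013 -0.882]
```

```bash
python3 -m inch '[[0,[7,-4,-13],[1.4,0.6,-1]],[0,[5,0,-9],[0,0,0]],[0,[3,0,-5],[0,0,0]],[0,[4,0,-7],[0,0,0]],[0,[5,0,-9],[0,0,0]],[0,[6,0,-11],[0,0,0]],[0,[7,0,-13],[0,0,0]],[0,[7,0,-13],[0,0,0]],[0,[7,0,-13],[0,0,0]],[0,[7,0,-13],[0,0,0]],[0,[7,0,-13],[0,0,0]]]'
python3 -c "
from h import *
o=get_obs();print(un(o['position']));plan(uw(.11,.06,.135),U['w'],-.5,flip=True)"
```

```text
time: 26.12
position: [0.4777, 0.0232, 0.137]
tool_rot: [0.655, 0.541, -0.399, 0.346]
ft_force: [-5.1, -7.5, 3.6]
grip_width: 0.0004
[-33.   54.1]
turn [ 1.3  2.3 -0.7] then shift [  70.3   -5.9 -124.5] | now [0.4777 0.0232 0.137 ] F [-5.1 -7.5  3.6] w 0.0004 t 26.12 q [-0.48  0.51  1.94  0.58  0.9  -0.72]
```

```bash
python3 -m inch '[[0,[5,0,-8],[0.7,1,0]],[0,[6.5,0,-11],[0.6,1,0]],[0,[7.5,0,-13],[0,0,0]],[0,[7.5,0,-13],[0,0,0]],[0,[7.5,0,-13],[0,0,0]],[0,[7.5,0,-13],[0,0,0]],[0,[7.5,0,-13],[0,0,0]],[0,[7.5,0,-13],[0,0,0]]]'
python3 -c "
from h import *
o=get_obs();print(un(o['position']));plan(uw(.11,.06,.135),U['w'],-.5,flip=True)"
```

```text
time: 27.12
position: [0.4984, 0.1249, 0.1353]
tool_rot: [0.66, 0.539, -0.395, 0.342]
ft_force: [-3.9, -8.1, 5.3]
grip_width: 0.0005
[70.8 53.3]
turn [ 1.   1.7 -1.1] then shift [ 19.1  -6.7 -34.2] | now [0.4984 0.1249 0.1353] F [-3.9 -8.1  5.3] w 0.0005 t 27.12 q [-0.26  0.52  1.94  0.67  0.82 -0.58]
```

```bash
python3 -m inch '[[0,[4,0,-7],[0.7,1,0]],[0,[5,0,-9],[0,0,0]],[0,[5,0,-9],[0,0,0]]]';python3 -m inch '[[0,[3,0,-6],[0,0,0]]]'; python3 -m inch '[[0,[3,0,-6],[0,0,0]]]'; python3 -m inch '[[0,[3,0,-6],[0,0,0]]]'
python3 -c "
from h import *
o=get_obs();print(un(o['position']))"
```

```text
time: 27.5
position: [0.5033, 0.1505, 0.1353]
tool_rot: [0.664, 0.539, -0.393, 0.338]
ft_force: [-2.9, -7.7, 3.3]
grip_width: 0.0006
time: 27.62
position: [0.5044, 0.1561, 0.1355]
tool_rot: [0.664, 0.538, -0.394, 0.339]
ft_force: [-2.8, -7.2, 1.5]
grip_width: 0.0003
time: 27.75
position: [0.5054, 0.1614, 0.1355]
tool_rot: [0.663, 0.538, -0.394, 0.34]
ft_force: [-3.1, -7.2, 0.7]
grip_width: 0.0004
time: 27.88
position: [0.5064, 0.1668, 0.1356]
tool_rot: [0.662, 0.537, -0.394, 0.342]
ft_force: [-3.6, -6.6, 0.3]
grip_width: 0.0003
[113.5  53.4]
```

```bash
python3 -m inch '[[0,[2.5,0,-5],[0,0,0]]]';python3 -m inch '[[0,[2.5,0,-5],[0,0,0]]]'; python3 -m inch '[[0,[2.5,0,-5],[0,0,0]]]'
```

```text
time: 28.0
position: [0.5068, 0.1679, 0.1352]
tool_rot: [0.66, 0.536, -0.396, 0.347]
ft_force: [-15.1, -36.2, 20.7]
grip_width: 0.0006
time: 28.12
position: [0.5069, 0.1678, 0.1353]
tool_rot: [0.657, 0.535, -0.397, 0.352]
ft_force: [-14.4, -32.8, 21.1]
grip_width: 0.0002
time: 28.25
position: [0.5069, 0.1676, 0.1354]
tool_rot: [0.655, 0.533, -0.399, 0.357]
ft_force: [-12.9, -29.6, 16.4]
grip_width: 0.0005
```

```bash
python3 -c "
from h import *
o=get_obs();print(un(o['position']))
for t in('front_top','unit'):
    print(t,tips('top',t))"
```

```text
[114.4  53.1]
front_top [([170.8, 198.5], 0.66), ([292.2, 195.6], 0.61)]
unit [([249.8, 195.7], 0.61)]
```

The drawer is hard against its stop, with force jumping to 36 N and no travel. Next is the lever: back off, rise and go round to its -y side.

```bash
python3 -m inch '[[0,[-14,0,26],[0,0,0]],[0,[-14,0,26],[0,0,0]],[0,[-44,0,-23],[0,0,0]],[0,[0,56,0],[0,0,0]],[0,[0,56,0],[0,0,0]],[0,[0,56,0],[0,0,0]],[0,[0,0,0],[0,0,0]]]'
python3 - <<'E'
from h import *
o=get_obs();print(un(o['position']));plan(uw(.10,-.118,.185),U['w'],-.5,flip=True)
for c in("top","side"):
    shot(c,"v12"+c)
    for t,z in(("front_top",.174),("latch_pivot",.129),("latch_tip",.2)): print(c,t,[(un(at(c,p,z)),k) for p,k in tips(c,t)[:2]])
E
```

```text
time: 29.22
position: [0.6651, 0.0773, 0.2031]
tool_rot: [0.658, 0.53, -0.397, 0.359]
ft_force: [-1.1, 0.5, 0.9]
grip_width: 0.0004
[  56.  -119.5]
turn [ 1.9  3.2 -2.4] then shift [ 36.9  -1.5 -30. ] | now [0.6651 0.0773 0.2031] F [-1.1  0.5  0.9] w 0.0004 t 29.23 q [-0.26  0.59  1.47  0.5   1.12 -0.31]
top front_top [(array([116.9,   6.8]), 0.67)]
top latch_pivot [(array([109. , -71.4]), 0.43)]
top latch_tip [(array([104.4, -58.3]), 0.46)]
side front_top [(array([115.7,  -6.4]), 0.51)]
side latch_pivot []
side latch_tip [(array([ 94. , -51.1]), 0.44)]
```

```bash
python3 -m inch '[[0,[8,0,-20],[1,1.6,-1.2]],[0,[20,0,-12],[1,1.6,-1.2]],[0,[6,0,0],[0,0,0]],[0,[0,0,0],[0,0,0]]]'
python3 -c "
from h import *
o=get_obs();print(un(o['position']));plan(uw(.10,-.093,.184),U['w'],-.5,flip=True)
print(R.from_quat(o['tool_rot']).inv().apply([[np.cos(U['w']),np.sin(U['w']),0],[-np.sin(U['w']),np.cos(U['w']),0],[0,0,1]]).round(3))"
```

```text
time: 30.12
position: [0.6671, 0.1268, 0.1844]
tool_rot: [0.662, 0.55, -0.396, 0.319]
ft_force: [-0.1, -0.5, 0.6]
grip_width: 0.0004
[ 105. -112.]
turn [-0.4 -0.2  0.7] then shift [ -2.  -19.    4.6] | now [0.6671 0.1268 0.1844] F [-0.1 -0.5  0.6] w 0.0004 t 30.12 q [-0.2   0.64  1.45  0.56  1.13 -0.27]
[[ 0.482 -0.    -0.876]
 [ 0.012 -1.     0.007]
 [-0.876 -0.014 -0.482]]
```

```bash
python3 -m inch '[[0,[-2,-19,4.6],[0,0,0]],[0,[1,-15,1],[0,0,0]],[0,[2,-14,1],[0,0,0]]]'
python3 -c "
from h import *
o=get_obs();print(un(o['position']),o['position'][2])"
python3 -m inch '[[0,[7,-12,4],[0,0,0]],[0,[8,-11,4],[0,0,0]]]'
python3 -c "
from h import *
o=get_obs();print(un(o['position']),o['position'][2])"
```

```text
time: 30.5
position: [0.6202, 0.13, 0.1807]
tool_rot: [0.663, 0.549, -0.396, 0.32]
ft_force: [3.1, -0.8, -0.3]
grip_width: 0.0007
[ 99.1 -65.3] 0.18065729262021352
time: 30.75
position: [0.5987, 0.1339, 0.1649]
tool_rot: [0.665, 0.547, -0.394, 0.322]
ft_force: [1.1, -1.7, 1.7]
grip_width: 0.0004
[ 98.9 -43.5] 0.16485594875731371
```

```bash
python3 -m inch '[[0,[8,-6,4.5],[0,0,0]],[0,[8,-5,4.5],[0,0,0]],[0,[6,-2,3],[0,0,0]]]'
python3 -c "
from h import *
o=get_obs();print(un(o['position']),o['position'][2])"
python3 -m inch '[[0,[5,0,2.5],[0,0,0]]]';python3 -m inch '[[0,[5,0,2.5],[0,0,0]]]'
python3 -c "
from h import *
o=get_obs();print(un(o['position']),o['position'][2])"
```

```text
time: 31.12
position: [0.5844, 0.1366, 0.1377]
tool_rot: [0.665, 0.547, -0.395, 0.321]
ft_force: [0.9, -1.9, 8.5]
grip_width: 0.0003
[ 98.8 -29. ] 0.13773900125378938
time: 31.25
position: [0.5848, 0.1372, 0.1361]
tool_rot: [0.665, 0.548, -0.393, 0.32]
ft_force: [-14.8, -17.9, 54.2]
grip_width: 0.0005
time: 31.38
position: [0.5849, 0.1372, 0.1363]
tool_rot: [0.666, 0.55, -0.39, 0.32]
ft_force: [-16.0, -17.9, 47.1]
grip_width: -0.0001
[ 99.5 -29.3] 0.1362964336862716
```

The lever is at its end stop, with z stuck at 0.136 under load. Retreating, then a last check.

```bash
python3 -m inch '[[0,[-10,0,-5],[0,0,0]],[0,[-40,0,20],[0,0,0]],[0,[-40,0,50],[0,0,0]],[0,[-30,0,55],[0,0,0]],[0,[0,0,55],[0,0,0]],[0,[0,0,55],[0,0,0]],[0,[0,0,55],[0,0,0]],[0,[0,0,0],[0,0,0]]]'
python3 - <<'E'
from h import *
o=get_obs();print(un(o['position']),o['position'],o['ft_force'])
for c in("top","side"):
    shot(c,"v13"+c)
    for t,z in(("front_top",.174),("latch_pivot",.129),("latch_tip",.129),("cup",0),("bottle",0),("jar",.2)): print(c,t,[(un(at(c,p,z)),round(k,2),p) for p,k in tips(c,t)[:2]])
im=cv2.imread("pics/v13top_raw.png")
# lever seen from above? compare with its expected level outline
g=cv2.cvtColor(im,cv2.COLOR_BGR2GRAY);lev=[proj("top",uw(.102,y,.137)) for y in(-.07,-.05,-.03,-.01,.008,.03,.06)]
print([(np.round(p).astype(int).tolist(),int(g[int(round(p[1])),int(round(p[0]))])) for p in lev])
E
```

```text
time: 32.38
position: [0.5246, -0.1717, 0.097]
tool_rot: [0.664, 0.553, -0.389, 0.32]
ft_force: [0.5, 0.5, 1.3]
grip_width: 0.0003
[-215.3  -29.3] [ 0.5246025  -0.17173278  0.09702034] [0.50237434 0.45190528 1.27554548]
top front_top [(array([121.4,   3.1]), 0.97, [209.1, 178.5]), (array([-267. ,  179.6]), 0.19, [336.2, 268.7])]
top latch_pivot [(array([ 98.9, -70.1]), 0.59, [223.1, 159.0])]
top latch_tip [(array([98.7,  3. ]), 0.56, [218.0, 183.2])]
top cup [(array([-306.1,  169.6]), 0.98, [337.3, 268.0]), (array([141.9, -25.9]), 0.39, [208.8, 179.7])]
top bottle [(array([  15.4, -209.1]), 0.63, [258.7, 133.1])]
top jar [(array([215.4,  80.1]), 0.58, [168.2, 197.3])]
side front_top []
side latch_pivot []
side latch_tip []
side cup [(array([-319.3,  170.7]), 0.54, [345.9, 187.9])]
side bottle [(array([  16.9, -223.1]), 0.76, [218.5, 202.2])]
side jar [(array([211.2,  76.6]), 0.97, [255.8, 236.6])]
[([222, 158], 54), ([220, 165], 55), ([219, 171], 57), ([218, 178], 55), ([216, 184], 51), ([215, 192], 72), ([213, 202], 106)]
```

```bash
python3 -c "
from rig import robot
print(robot.hand_in())"
```

```text
the job is handed in; nothing more can be done
None
```

I finished the whole sequence and handed the job in at about 32.5 s of the 69 s allowed; the hand-in reports no verdict. The small comb went into the empty +y lane, teeth to the back. Comb, trimmer and clipper were each pushed down their lanes to the back stop. The drawer was then shut and the lever turned level.

**Gripping the comb:** the first try closed above the comb and missed. I then gripped the toothed part, and re-gripped the handle so the fingers would fit in the lane.

**Last checks:**
- **Parts at the stop:** each push ended in about 7–8 N, which matches the drawer's friction. A rough picture check put the comb about 4.6 mm, the clipper 3.6 mm and the trimmer 1.3 mm short of the stop, with a measuring error of about ±3 mm. That is less clear than the pushes but inside the 6 mm allowed. The parts could not be seen again once the drawer was shut.
- **Drawer:** it hit a hard stop (force rose to about 36 N with no more travel). In the last picture its front was at 121 mm, against 120 mm when shut.
- **Lever:** it was pressed onto its end stop, with about 54 N at the wrist for a moment, and the picture shows it level.
- **Cup, bottle and jar:** the networks found the cup and jar within a few mm of their starting pixels and the bottle within about 10 mm. The side camera missed the drawer front and the lever in the last look.
- **Robot:** it stood clear of everything at hand-in.

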